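Pull up the bench magnifier over the instrument cassette

TASK

Two bench magnifiers stand on telescopic posts; one of them has the instrument cassette lying in front of it. On that one, squeeze the grip block so that the catch button in its side is pressed, pull it straight up past the first stop to the second stop, its full height, and hold it there: it springs back if let go, so finish with the gripper still squeezing the grip and button. Leave the other magnifier down and do not disturb anything else on the worktop.

Things in the scene. Friction and masses are not known exactly. Their poses are not given: they have to be found in the camera images.
- left_grip (a point): Centre of the grip block on top of the left magnifier's post, 157 mm above the worktop when down; rides up with it. Grey block 34 mm along x, 46 mm tall (23 mm above and below). Plain +y face 15 mm from here; button on the -y face, out to 21 mm from here, 15 mm when pressed: grip 36 mm wide along y, 30 mm squeezed and then centred here. Axes as the stand's.
- left_slide (a joint): Pull-out of the left magnifier straight up, m: 0 down (caught), 0.040 first stop (catch snaps in if the button is out), 0.085 second stop = end of travel, rigid, no catch: let go and a return spring (1 N down at 0, 3 N at the top) draws it back to the first stop. With the button out the catch blocks pulling from 0 and from the first stop.
- left_button (a joint): Catch button of the left magnifier, m: 0 out, 0.006 fully pressed along the block's +y (3 N at first, 6 N at the bottom, springs back); beyond about 0.0035 the catch is free. A grey ribbed pad 20 mm wide, 24 mm tall, centred at the height of left_grip; it rides on the block.
- left_stand: Foot of the left magnifier, fixed, on the robot's left (y > 0): dark disc 100 mm across, origin at its centre on the worktop. z up, -x toward the lens (roughly to the robot), button on the -y side. Tube 28 mm thick to 130 mm height. Lens arm leaves the grip block at -x, 14 to 21 mm below left_grip, 10 mm wide; lens 96 mm across, centred 118 mm out.
- right_grip (a point): Centre of the grip block on top of the right magnifier's post, 157 mm above the worktop when down; rides up with it. Grey block 34 mm along x, 46 mm tall (23 mm above and below). Plain +y face 15 mm from here; button on the -y face, out to 21 mm from here, 15 mm when pressed: grip 36 mm wide along y, 30 mm squeezed and then centred here. Axes as the stand's.
- right_slide (a joint): Pull-out of the right magnifier straight up, m: 0 down (caught), 0.040 first stop (catch snaps in if the button is out), 0.085 second stop = end of travel, rigid, no catch: let go and a return spring (1 N down at 0, 3 N at the top) draws it back to the first stop. With the button out the catch blocks pulling from 0 and from the first stop.
- right_button (a joint): Catch button of the right magnifier, m: 0 out, 0.006 fully pressed along the block's +y (3 N at first, 6 N at the bottom, springs back); beyond about 0.0035 the catch is free. A grey ribbed pad 20 mm wide, 24 mm tall, centred at the height of right_grip; it rides on the block.
- right_stand: Foot of the right magnifier, fixed, on the robot's right (y < 0): dark disc 100 mm across, origin at its centre on the worktop. z up, -x toward the lens (roughly to the robot), button on the -y side. Tube 28 mm thick to 130 mm height. Lens arm leaves the grip block at -x, 14 to 21 mm below right_grip, 10 mm wide; lens 96 mm across, centred 118 mm out.
- cassette_mid (a point): Centre (half-way up) of the instrument cassette: grey metal box, lid full of holes, 77 x 190 x 30 mm, lying about 150 mm in front of one of the two magnifier posts. Not to be handled.
- pouch_pack_mid (a point): Centre of the flat pack of paper pouches with a band, 171 x 70 x 12 mm, lying in front of the other magnifier post. Bystander.
- timer_mid (a point): Centre of the round kitchen-type timer, 61 mm across, 40 mm tall, between the posts. Bystander.
- bottle_ph_mid (a point): Centre of the small upright bottle, 36 mm across, 82 mm tall, between the posts. Bystander.
- screwdriver_mid (a point): Centre of the lying screwdriver, 21 x 167 x 21 mm, right of the right post. Bystander.
- dosing_cup_mid (a point): Centre of the small plastic measuring cup, 55 mm across and 55 mm tall, left of the left post. Bystander.

How it is judged:
By the outcome, as a careful person would: the job done as asked, in the order asked, and still so for the second after the job is handed in, while the arm keeps its last pose, push and grip.
It also fails if it takes over 32 s, if anything falls off the work surface, if the arm or the gripper's body presses on something with over 40 N, if the wrist force passes 120 N, or if a joint passes its speed limit or range.

ROBOT

A 7-joint arm with a two-finger parallel gripper is mounted at the origin on a cart in front of the work surface, level with it; the furniture and walls round the work are solid. World frame = base frame: x ahead of the robot, y to its left, z up, the work surface at z = 0. Lengths are in m, angles in rad, forces in N, time in s.
With the tool pointing down it reaches from about 0.4 to 0.875 m from the base axis. Payload 6.5 kg.
Tool frame: the origin (TCP) lies on the centre line of the jaws, within the pads' length; the fingertips stand 22 mm ahead of it and the grasp point (between the pads) lies 3 mm ahead of it; z points along the fingers, y is the line along which they close (so a half turn about z gives the same grasp; the last joint's range is limited). The gripper opens to 88 mm and grips with 3 to 60 N. Pads are 18 mm wide; open, the fingers measure 123 mm over their backs; the gripper's body (75 mm by 187 mm) begins 45 mm behind the grasp point.
Start: joints at [-1.337, 0.536, -0.004, 1.538, 0.003, 1.067, -0.071], TCP at [0.192, 0.621, 0.261] pointing down, gripper open.
Joint ranges: [-2.7, 2.7], [-0.37, 2.16], [-1.27, 1.26], [0.24, 2.4], [-1.31, 4.45], [0.19, 1.91], [-2.76, 2.76]. Speed limits (rad/s): [2.39, 2.39, 3.14, 3.14, 3.14, 3.14, 3.14].

INTERFACE

Orientations are given as a unit quaternion [w, x, y, z].
In Python, from cell import arm gives the robot as it stands. Calls block until the motion is done:
- arm.move_pose(position, orientation): joint-space move of the TCP to a pose.
- arm.move_straight(position, ori=None, feed=0.15, contact_N=None): straight line of the TCP; ori=None keeps the orientation; feed is the mean speed in m/s. With contact_N (N) it stops when the force on the tool has changed by that much, and returns True; else False.
- arm.move_j(angles): joint-space move.
- arm.gripper_to(opening, squeeze=None): opening from 0.0 (shut) to 1.0 (fully open); squeeze is the grip in N (None keeps the last); returns when the fingers have stopped.
- arm.hold(seconds).
- arm.solve_ik(position, orientation): joint angles nearest the present ones, or None.
- arm.get_image(name): name is "side" or "top" or "wrist"; returns a dict with "image" (420x560x3 uint8, red, green, blue), "fov_y" (degrees; the focal length in pixels is half the picture's height over the tangent of half this angle, whatever the lens; pixels are square), "cx", "cy" (the principal point, pixels), "cam_to_world" (4x4, takes a point from camera to world coordinates). Camera axes: x right, y up, looking along -z (the intrinsics and any distortion apply to the point x, -y, -z); pixel columns grow to the right and rows downward; lengths in m; the calibration is good to about 2 mm. A picture is of the moment at which its call begins. There is no depth.
A pose or a line that the arm cannot do raises arm.Unreachable and nothing moves.
- arm.hand_in(): hands the job in; it is judged then, once.
Trained networks look in a picture, given as the dict that the camera call returned (one of the last four; its "shot" number tells which), for a name from the list of things; names that differ only in an ending like _2 or _b are one class to them, and where a whole thing is asked for, a point or a joint stands for the part that bears it (a point fixed in the world has none). Each returns a list of dicts, best first, with "confidence" (0 to 1); they miss things now and then, are a little off and sometimes report something else, mostly with a low value. They report only what shows in the picture. A call takes as long as a camera call.
- arm.boxes_of(picture, name): "rect" ([left, top, right, bottom] in pixels, round what is visible of it).
- arm.spot_point(picture, name): "at" ([row, column] in pixels: a listed point, or the origin of a listed thing).
Readings, each from a call of its own:
- arm.current_t(): time.
- arm.current_joint_positions(): joint angles.
- arm.current_qvel(): joint speeds.
- arm.current_joint_torque(): joint torques, N m.
- arm.current_ee_pos(): TCP position.
- arm.current_ee_rot(): TCP orientation.
- arm.current_force(): force on the tool from outside, world axes, zero at the start.
- arm.current_wrist_torque(): the same for the moment, N m.
- arm.current_grip_width(): opening from 0.0 (shut) to 1.0 (fully open).
- arm.current_gripper_force(): force on a finger pad.
Only numpy, scipy, OpenCV 4.12 (cv2) and the standard library are available. Lean on these libraries where they do the work, as an engineer would, in place of code of your own. Each camera call takes 0.05 s, during which the arm holds its last target. There are 200 camera calls.

## Working session

There is one attempt and no reset: what is moved stays moved. The work goes in short steps, each a Python script; the robot and the scene stay as the last script left them, time stands still between calls to the robot, and variables do not carry over. Pictures are saved under pics/ and viewed, at most 10 in all, crops included, and the job is handed in when it is done.

```bash
mkdir -p pics; ls; cat > h.py <<'E'
from cell import arm
import numpy as np, cv2
def save(p,n): cv2.imwrite('pics/'+n,cv2.cvtColor(p['image'],cv2.COLOR_RGB2BGR))
def ray(p,at):
    f=p['image'].shape[0]/2/np.tan(np.radians(p['fov_y'])/2)
    d=np.array([(at[1]-p['cx'])/f,-(at[0]-p['cy'])/f,-1.])
    M=np.array(p['cam_to_world']); d=M[:3,:3]@d
    return M[:3,3],d/np.linalg.norm(d)
def atz(p,at,z):
    o,d=ray(p,at); return o+d*(z-o[2])/d[2]
def tri(rs):
    A=sum(np.eye(3)-np.outer(d,d) for o,d in rs); b=sum((np.eye(3)-np.outer(d,d))@o for o,d in rs)
    return np.linalg.solve(A,b)
E
python3 - <<'E'
from h import *
Z=dict(left_grip=.157,right_grip=.157,left_stand=0,right_stand=0,cassette_mid=.015,pouch_pack_mid=.006,timer_mid=.02,bottle_ph_mid=.041,dosing_cup_mid=.0275,screwdriver_mid=.01)
R={}
for c in('top','side'):
    p=arm.get_image(c); save(p,c+'.png'); print(c,{k:np.shape(v) for k,v in p.items() if k!='image'},np.round(p['cam_to_world'],3).tolist(), [k for k in p])
    for n,z in Z.items():
        for s in arm.spot_point(p,n)[:2]:
            print(c,n,round(s['confidence'],2),np.round(s['at']),np.round(atz(p,s['at'],z),3))
print(arm.current_t(),arm.current_ee_rot())
E
```

```text
pics
top {'fov_y': (), 'cx': (), 'cy': (), 'cam_to_world': (4, 4), 'shot': ()} [[0.012, 0.995, -0.096, 0.358], [-1.0, 0.013, 0.014, 0.017], [0.016, 0.096, 0.995, 1.394], [0.0, 0.0, 0.0, 1.0]] ['image', 'fov_y', 'cx', 'cy', 'cam_to_world', 'shot']
top left_grip 0.96 [176. 205.] [0.564 0.216 0.157]
top right_grip 0.91 [175. 359.] [ 0.576 -0.239  0.157]
top left_stand 0.55 [186. 212.] [0.559 0.217 0.   ]
top right_stand 0.66 [180. 354.] [ 0.586 -0.253  0.   ]
top cassette_mid 0.82 [222. 340.] [ 0.443 -0.203  0.015]
top cassette_mid 0.64 [183. 214.] [0.566 0.21  0.015]
top pouch_pack_mid 0.83 [227. 226.] [0.422 0.169 0.006]
top timer_mid 0.75 [207. 272.] [0.491 0.018 0.02 ]
top timer_mid 0.48 [232. 226.] [0.406 0.164 0.02 ]
top bottle_ph_mid 0.6 [177. 274.] [0.585 0.012 0.041]
top dosing_cup_mid 0.83 [216. 150.] [0.453 0.408 0.028]
top screwdriver_mid 0.75 [200. 405.] [ 0.52  -0.419  0.01 ]
top screwdriver_mid 0.72 [216. 150.] [0.456 0.416 0.01 ]
side {'fov_y': (), 'cx': (), 'cy': (), 'cam_to_world': (4, 4), 'shot': ()} [[0.987, 0.092, -0.135, 0.285], [-0.162, 0.644, -0.748, -1.165], [0.
[... 187 characters left out ...]
0.438 0.22  0.157]
side right_grip 0.87 [246. 318.] [ 0.587 -0.24   0.157]
side right_grip 0.6 [187. 278.] [0.529 0.009 0.157]
side left_stand 0.67 [186. 276.] [0.563 0.205 0.   ]
side right_stand 0.89 [285. 316.] [ 0.596 -0.234  0.   ]
side cassette_mid 0.64 [272. 256.] [ 0.439 -0.175  0.015]
side pouch_pack_mid 0.92 [195. 235.] [0.42  0.171 0.006]
side timer_mid 0.86 [220. 266.] [0.5   0.026 0.02 ]
side bottle_ph_mid 0.74 [212. 292.] [0.58  0.024 0.041]
side dosing_cup_mid 0.77 [147. 237.] [0.456 0.414 0.028]
side dosing_cup_mid 0.73 [142. 277.] [0.604 0.425 0.028]
side screwdriver_mid 0.59 [344. 303.] [ 0.518 -0.421  0.01 ]
1.1 [1.88762941e-05 1.49311178e-01 9.88790257e-01 1.45469701e-05]
```

View pics/top.png

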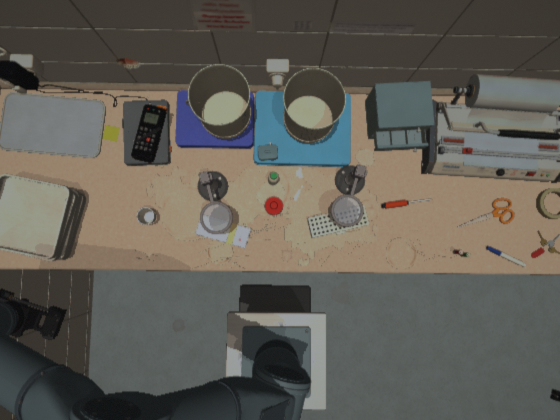

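View pics/side.png

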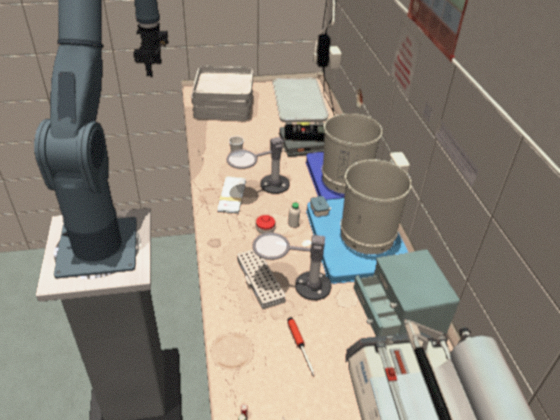

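The cassette (around col 338, row 222 in the top view, perforated) lies in front of the right magnifier, with its grip at (175,359). The pouches (row 233, col 225) are in front of the left one, so the target is right. Next I'll get the lens direction for yaw and take a close look with the wrist camera.

```bash
cat >> h.py <<'E'
from scipy.spatial.transform import Rotation as Ro
def q(psi): return [0,np.cos(psi/2),np.sin(psi/2),0]
E
python3 - <<'E'
from h import *
p=arm.get_image('top'); s=arm.get_image('side')
L=[atz(p,(210,347),.14),atz(s,(245,271),.14)]
G=np.array([.581,-.240,.157])
for l in L: d=G-l; print(np.round(l,3),np.linalg.norm(d[:2]),np.degrees(np.arctan2(d[1],d[0])))
psi=np.mean([np.arctan2((G-l)[1],(G-l)[0]) for l in L])
e=arm.current_ee_pos()
arm.move_straight([e[0],e[1],.42],feed=.3)
for o in (0,np.pi):
    j=arm.solve_ik([.55,-.235,.40],q(psi+o)); print(o,None if j is None else np.round(j,2))
    j2=arm.solve_ik([.581,-.24,.24],q(psi+o)); print(None if j2 is None else np.round(j2,2))
js=[(abs(j[6]),o) for o in (0,np.pi) for j in [arm.solve_ik([.55,-.235,.40],q(psi+o))] if j is not None]
o=min(js)[1]; print('use',o,psi)
arm.move_pose([.55,-.235,.40],q(psi+o))
w=arm.get_image('wrist'); save(w,'w1.png'); print(np.round(w['cam_to_world'],3).tolist(),w['fov_y'])
for n in('right_grip','right_button','right_stand'):
    for b in arm.spot_point(w,n)[:2]: print(n,b, atz(w,b['at'],.157))
print(arm.current_t(),arm.current_ee_pos())
E
```

```text
[ 0.473 -0.205  0.14 ] 0.11409829481826037 -18.04748502293309
[ 0.473 -0.203  0.14 ] 0.11459316681827691 -18.945415635784048
0 [-0.4   0.51  1.1   1.55 -0.46  1.37 -1.15]
[-0.27  0.69  0.91  1.65 -0.59  1.1  -1.09]
3.141592653589793 [-0.35  0.47  1.    1.54 -0.4   1.35  1.93]
[-0.19  0.63  0.75  1.65 -0.48  1.06  1.96]
use 0 -0.32282395817889664
[[-0.316, 0.904, 0.286, 0.625], [-0.949, -0.301, -0.096, -0.259], [-0.001, -0.302, 0.953, 0.525], [0.0, 0.0, 0.0, 1.0]] 70.4936713275778
right_grip {'at': [148.6, 274.8], 'confidence': 0.87} [ 0.5873792  -0.23959714  0.157     ]Traceback (most recent call last):
  File "<stdin>", line 17, in <module>
ValueError: it knows: bottle_ph_mid, cassette_mid, dosing_cup_mid, left_grip, left_stand, pouch_pack_mid, right_grip, right_stand, screwdriver_mid, timer_mid
```

View pics/w1.png

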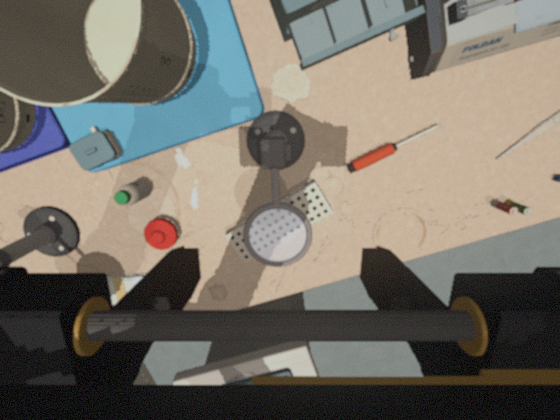

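The wrist view shows the right grip at (row 148, col 275), with the lens arm running almost straight down the image to the lens at (235,277), so the yaw is nearly right. I'll move over it and measure again from closer.

```bash
python3 - <<'E'
from h import *
w=arm.get_image('wrist'); l=atz(w,(235,277),.14); g=np.array([.5860,-.240]); d=g-l[:2]
print('yaw',np.degrees(np.arctan2(d[1],d[0])),np.linalg.norm(d))
b=arm.spot_point(w,'right_grip')[0]; r=[ray(w,b['at'])]
psi=-.3228
arm.move_straight([.584,-.24,.29],q(psi),feed=.15)
w=arm.get_image('wrist'); save(w,'w2.png')
b=arm.spot_point(w,'right_grip')[:2]; print(b,atz(w,b[0]['at'],.157),arm.boxes_of(w,'right_grip')[:1])
r.append(ray(w,b[0]['at'])); print(tri(r)); print(arm.current_t(),arm.current_ee_pos())
# projected yaw axis for overlay
E
```

```text
yaw -17.66943876675604 0.12011718014771854
[{'at': [201.7, 277.3], 'confidence': 0.95}] [ 0.58646721 -0.23870076  0.157     ] [{'rect': [232.1, 182.1, 324.7, 312.9], 'confidence': 0.64}]
[ 0.58516169 -0.23615603  0.15092203]
6.3917 [ 0.58421226 -0.24031521  0.29110457]
```

View pics/w2.png

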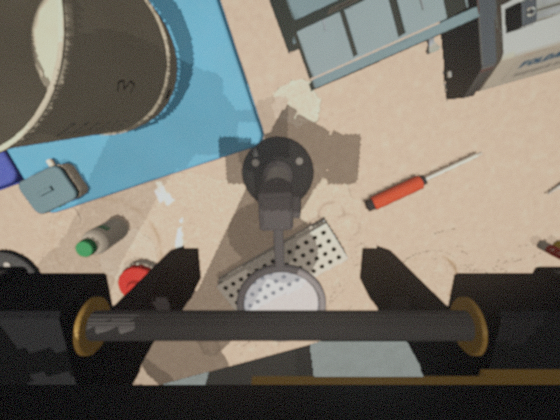

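The block's top face is around rows 190–228, cols 259–300, centred near col 279, and the lens arm runs straight toward the lens. The spot at (202,277) agrees. I'll check the top-face projection, then descend with contact monitoring and squeeze.

```bash
python3 - <<'E'
from h import *
w=arm.get_image('wrist')
t=[atz(w,c,.18) for c in ((228,260),(228,299),(195,279))]; print(np.round(t,3))
im=cv2.resize(w['image'][130:330,180:380],(800,800)[:2] if 0 else (600,600),interpolation=cv2.INTER_CUBIC).copy()
f=210/np.tan(np.radians(w['fov_y'])/2); M=np.linalg.inv(w['cam_to_world'])
R=Ro.from_euler('z',-.318).as_matrix(); G=np.array([.586,-.2385,.157])
def px(P):
    c=M[:3,:3]@P+M[:3,3]; return int(((w['cx']+f*c[0]/-c[2])-180)*3),int(((w['cy']-f*c[1]/-c[2])-130)*3)
for z,col in((.023,(255,0,0)),(-.023,(0,255,0))):
    cv2.polylines(im,[np.array([px(G+R@np.array([a,b,z])) for a,b in((.017,.015),(.017,-.015),(-.017,-.015),(-.017,.015))])],True,col,1)
save({'image':im},'w3.png')
E
```

```text
[[ 0.576 -0.219  0.18 ]
 [ 0.565 -0.251  0.18 ]
 [ 0.598 -0.244  0.18 ]]
```

View pics/w3.png

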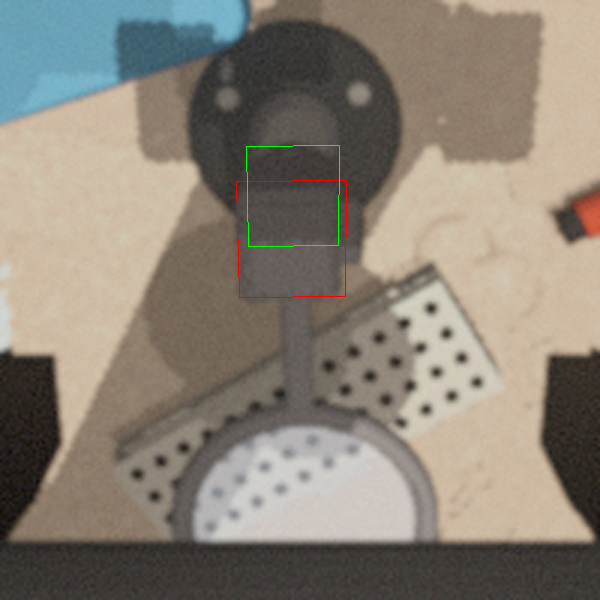

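The projected block (red is the top face) matches the image, and the button shows on the right side at about (352,232). Descending and squeezing now.

```bash
python3 - <<'E'
from h import *
psi=-.318
print(arm.move_straight([.586,-.2385,.205],q(psi),feed=.12))
print('contact',arm.move_straight([.586,-.2385,.161],q(psi),feed=.06,contact_N=6))
f0=arm.current_force(); print(arm.current_ee_pos(),f0)
arm.gripper_to(0.0,squeeze=30); arm.hold(.3)
print('width mm',88*arm.current_grip_width(),arm.current_gripper_force(),np.round(arm.current_force()-f0,1),arm.current_ee_pos(),arm.current_t())
E
```

```text
False
contact False
[ 0.58613717 -0.23873887  0.16129782] [-0.67247641  0.52851829  0.88891369]
width mm 29.7174508230503 29.910059575367143 [0.4 4.8 2.4] [ 0.5861508  -0.2377416   0.16094878] 9.4
```

The grip is 29.7 mm wide, so the button is fully pressed. Pulling up.

```bash
python3 - <<'E'
from h import *
psi=-.318
xy=[.586,-.2377]
f0=arm.current_force()
print(arm.move_straight([*xy,.2],q(psi),feed=.05,contact_N=25),arm.current_ee_pos(),np.round(arm.current_force()-f0,1),88*arm.current_grip_width())
print(arm.move_straight([*xy,.241],q(psi),feed=.05,contact_N=25),arm.current_ee_pos(),np.round(arm.current_force()-f0,1))
print(arm.move_straight([*xy,.253],q(psi),feed=.02,contact_N=12),arm.current_ee_pos())
arm.hold(.3)
print(arm.current_ee_pos(),np.round(arm.current_force()-f0,1),88*arm.current_grip_width(),arm.current_gripper_force(),arm.current_t())
s=arm.get_image('side'); w=arm.get_image('wrist'); 
save({'image':np.hstack([cv2.resize(s['image'][130:330,180:380],(400,400)),w['image'][10:410,80:480]])},'f1.png')
E
```

```text
False [ 0.58610525 -0.23769435  0.19994032] [ 2.4 -1.6 -8.3] 29.71489934695774
False [ 0.5861007  -0.2377079   0.24086869] [ 3.9 -2.6 -8.9]
True [ 0.58607778 -0.23757668  0.24577263]
[ 0.58607299 -0.23757897  0.24564313] [ 2.2 -9.8 -8.6] 29.609791371093024 29.93371792425414 12.0167
```

View pics/f1.png

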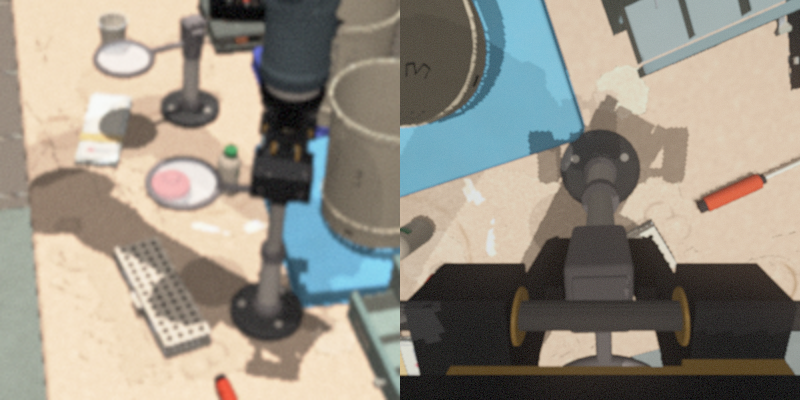

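The magnifier is up (side view shows the inner tube extended) and the gripper is on the block. The TCP rose 84.8 mm and met resistance. I'll press gently once more to confirm it's at the stop, then hand in.

```bash
python3 - <<'E'
from h import *
f0=arm.current_force(); e=arm.current_ee_pos()
print(arm.move_straight([e[0],e[1],e[2]+.003],feed=.01,contact_N=12),arm.current_ee_pos()-e,np.round(arm.current_force()-f0,1))
arm.hold(.4)
print(arm.current_ee_pos(),np.round(arm.current_force()-f0,1),88*arm.current_grip_width(),arm.current_gripper_force(),arm.current_t())
w=arm.get_image('wrist'); b=arm.spot_point(w,'right_grip')[:1]
s=arm.get_image('side'); print(b, b and atz(w,b[0]['at'],.242))
E
```

```text
True [ 1.87959940e-05 -4.12185465e-06 -2.08345359e-05] [ 1.   2.2 -1.1]
[ 0.58608108 -0.23758371  0.24522163] [ 0.9  1.  -0.5] 29.632982242863996 29.916627012134995 12.8583
[{'at': [280.7, 281.1], 'confidence': 0.89}] [ 0.58577955 -0.23795992  0.242     ]
```

```bash
python3 - <<'E'
from h import *
arm.gripper_to(0.0,squeeze=38)
f0=arm.current_force(); 
for z in (.2465,.248):
    arm.move_straight([.5861,-.2376,z],feed=.01); arm.hold(.2)
    print(arm.current_ee_pos(),np.round(arm.current_force()-f0,1))
arm.hold(.6)
print(arm.current_ee_pos(),np.round(arm.current_force(),1),88*arm.current_grip_width(),arm.current_gripper_force(),arm.current_t())
E
```

```text
[ 0.58609082 -0.23762334  0.24620642] [ 2.4  2.3 -4.5]
[ 0.58606116 -0.23760582  0.24649104] [  5.4  -0.8 -13.6]
[ 0.5860824  -0.23754956  0.24647291] [  6.9  -5.8 -17.4] 29.083358770258634 37.83733113989001 14.8667
```

The commanded z is now 1.5 mm above where the TCP settles, with the force rising, so it's pressed firmly against the second stop.

```bash
python3 -c "
from cell import arm
print(arm.current_ee_pos(),arm.current_gripper_force(),arm.hand_in())"
```

```text
the job is handed in; nothing more can be done
[ 0.5860824  -0.23754956  0.24647291] 37.83733113989001 None
```

The right magnifier, the one with the cassette in front, is pulled up about 85 mm to its second stop and held there with the grip and button still squeezed; the job is handed in at about 15 s.

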